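# Reset the grind of a coffee mill: close to touch, take up the slack, open a quarter turn

## Robot

A 6-joint arm with a two-finger parallel gripper is mounted at the origin on a cart in front of the work surface, level with it; the furniture and walls round the work are solid. World frame = base frame: x ahead of the robot, y to its left, z up, the work surface at z = 0. Lengths are in m, angles in rad, forces in N, time in s.
With the tool pointing down it reaches from about 0.375 to 0.825 m from the base axis. Payload 5.5 kg.
Tool frame: the origin (TCP) lies midway between the tips of the shut fingers; the grasp point (between the pads) lies 19 mm behind it (r.pinch_z is the distance from the TCP to the grasp point, in m); z points along the fingers, y is the line along which they close (so a half turn about z gives the same grasp; the last joint's range is limited). The gripper opens to 85 mm and grips with 20 to 120 N. Pads are 22 mm wide; open, the fingers measure 114 mm over their backs; the gripper's body (76 mm by 85 mm) begins 54 mm behind the grasp point. The pads swing forward as they close: fully open they stand 13 mm farther back than shut.
Start: joints at [1.21, 0.314, -0.047, 1.21, 0, 1.571], TCP at [0.212, 0.561, 0.231] pointing down, gripper open.
Joint ranges: [-2.67, 2.67], [-0.69, 1.73], [-1.03, 1.25], [-2.08, 2.16], [-1.42, 1.45], [-3.14, 3.14]. Speed limits (rad/s): [2.39, 2.39, 3.01, 3.14, 3.14, 3.14].

## Interface

Orientations are given as a rotation vector (axis times angle).
In Python, from rig import r gives the robot as it stands. The module is installed in compiled form; this text tells all that it offers. Calls block until the motion is done:
- r.reach(position, orientation): joint-space move of the TCP to a pose.
- r.move_linear(position, rotation=None, max_speed=0.15): straight line of the TCP; rotation=None keeps the orientation; max_speed is the mean speed in m/s.
- r.move_joints(angles): joint-space move.
- r.command_gripper(opening): finger opening in m; the grip force is fixed at half the most; returns when the fingers have stopped.
- r.sleep(seconds).
- r.inverse_kinematics(position, orientation): joint angles nearest the present ones, or None.
- r.sense(): the state.
- r.get_image(name): name is "scene" or "side" or "wrist"; returns a dict with "image" (480x640x3 uint8, red, green, blue), "mtx" (3x3 intrinsics, pixels), "k1" (the pictures are not rectified: a ray, as slopes to the right and down, at radius r is drawn at 1 + k1 r^2 times it, then the intrinsics apply), "rvec" (rotation vector, rad) and "tvec" (3), from world to camera coordinates, as OpenCV has them; the wrist camera has in their place "hand_eye" (4x4, takes a point from camera to tool coordinates, whose origin is the TCP and whose axes are the flange's). Camera axes: x right, y down, z forward; pixel columns grow to the right and rows downward; lengths in m; the calibration is good to about 2 mm. A picture is of the moment at which its call begins: read the wrist's pose just before it. There is no depth.
A pose or a line that the arm cannot do raises r.PlanningError and nothing moves.
- r.hand_in(): hands the job in; it is judged then, once.
Trained networks look in a picture, given as the dict that the camera call returned (one of the last four; its "shot" number tells which), for a name from the list of things; names that differ only in an ending like _2 or _b are one class to them, and where a whole thing is asked for, a point or a joint stands for the part that bears it (a point fixed in the world has none). Each returns a list of dicts, best first, with "p" (0 to 1); they miss things now and then, are a little off and sometimes report something else, mostly with a low value. They report only what shows in the picture. A call takes as long as a camera call.
- r.find_in(query, picture): "point" ([x, y, z] in m, in world coordinates, good to about 4 mm: the middle of the surface that is visible of it).
- r.outline_of(query, picture): "region" (480x640 bool, what is visible of it).
The state is a dict: "time": time; "joint_pos": joint angles; "qd": joint speeds; "tau": joint torques, N m; "tool_pos": TCP position; "ee_rot": TCP orientation; "contact_force": force on the tool from outside, world axes, zero at the start; "ft_torque": the same for the moment, N m; "opening": finger opening in m; "gripper_force": force on a finger pad.
Only numpy, scipy, OpenCV 4.12 (cv2) and the standard library are available. Lean on these libraries where they do the work, as an engineer would, in place of code of your own. Each camera call takes 0.05 s, during which the arm holds its last target. There are 200 camera calls.

## Task

Reset the grind of the coffee mill with the knob on its handwheel: gently turn the wheel clockwise, seen from above, until you feel the burrs touch. Then turn it back counter-clockwise, through the worn drive's slack, and from the point where the collar really begins to move open it by a quarter turn. Let go of the knob and leave the things round the mill where they are.

Things in the scene. Friction and masses are not known exactly. Their poses are not given: they have to be found in the camera images.
- mill: Coffee mill fixed on the worktop: black foot 136x120x12, round aluminium housing about 95 wide and 112 high, drawer in front, bean inlet at the back (78 from the axis, 96 high). Origin at the centre of its underside, z up along the turning axis of burrs, collar and wheel. Above the housing sit the collar (z 113 to 137) and the handwheel.
- hub (a point): Top of the three-spoked steel handwheel's hub, on its axis, z 165. Rim radius 60, rim top at z 156. At the knob, the wheel alone turns with under 1 N and brings the collar along with about 7 N, either way. When the burrs touch, the force climbs with every mm: 1.5 N more is a sure touch, 15 N more (22 N in all) spoils them. Wheel and collar stay where they are left.
- knob (a point): Dark wooden knob standing on the wheel rim, 26 across, z 159 to 201, 60 from the wheel axis; this point lies on the knob's axis at z 183, where to grip it from above. It revolves freely on its pin, so the gripper may keep its heading while leading the knob round the circle of radius 60.
- burr: Lower burr inside the housing, out of sight, fixed; origin on the axis at the mill's underside. How worn it is, and so where it is touched, differs from mill to mill.
- cup: Bystander: small white cup, 62x89x52, on the worktop right of the mill; origin at the centre of its underside.
- jug: Bystander: steel milk jug, 74x98x88, on the worktop left of the mill; origin at the centre of its underside.
- tamper: Bystander: coffee tamper with wooden grip, 58x58x87, on the worktop in front of the mill; origin at the centre of its underside.
- upper_burr (a point): Grinding face of the upper burr, on the axis, z about 90, out of sight; carried by the ribbed collar (aluminium, 94 across, pointer tab on its rim). It sinks 6 mm per clockwise turn of the collar and starts 0.5 to 1.5 mm above touching. At each change of direction the wheel first turns freely through a slack of 25 to 100 degrees, unknown for this mill; it starts inside it.
- lower_burr (a point): Grinding face of the lower burr, on the axis, z about 89, out of sight; the burrs touch when the upper one comes down to it, and a quarter turn of the collar then makes a gap of 1.5 mm.

How it is judged:
By the outcome, as a careful person would: the job done as asked, in the order asked, and still so for the second after the job is handed in, with the robot touching nothing.
It also fails if it takes over 69 s, if anything falls off the work surface, if the arm or the gripper's body presses on something with over 40 N, if the wrist force passes 120 N, or if a joint passes its speed limit or range.

## Working session

There is one attempt and no reset: what is moved stays moved. The work goes in short steps, each a Python script; the robot and the scene stay as the last script left them, time stands still between calls to the robot, and variables do not carry over. Pictures are saved under pics/ and viewed, at most 10 in all, crops included, and the job is handed in when it is done.

```bash
mkdir -p pics; python3 - <<'E'
from rig import r
import cv2,numpy as np
s=r.sense();print({k:np.round(v,3) for k,v in s.items()})
ims=[]
for n in("scene","side"):
    p=r.get_image(n);ims.append(p["image"])
    for q in("hub","knob","mill","cup","jug","tamper","upper_burr"):
        print(n,q,[(np.round(d["point"],3),round(d["p"],2)) for d in r.find_in(q,p)[:2]])
    cv2.imwrite(f"pics/{n}0.png",p["image"][:,:,::-1])
    np.savez(f"{n}.npz",**{k:p[k] for k in("mtx","k1","rvec","tvec")})
print(r.sense()["time"])
E
```

```text
{'time': np.float64(0.0), 'joint_pos': array([ 1.21 ,  0.314, -0.048,  1.21 , -0.   ,  1.571]), 'qd': array([-0.   , -0.   , -0.   ,  0.001, -0.001, -0.   ]), 'tau': array([ 1.0000e-03, -5.3959e+01,  3.3975e+01,  1.9000e-02, -0.0000e+00,
       -0.0000e+00]), 'tool_pos': array([0.212, 0.561, 0.23 ]), 'ee_rot': array([-5.64e-01, -3.09e+00,  3.00e-03]), 'contact_force': array([-0.501, -0.01 ,  0.288]), 'ft_torque': array([-0.001,  0.015,  0.041]), 'gripper_force': np.float64(0.0), 'opening': np.float64(0.085)}
scene hub [(array([0.581, 0.151, 0.156]), 0.96)]
scene knob [(array([0.522, 0.155, 0.192]), 0.67)]
scene mill [(array([0.576, 0.134, 0.108]), 0.84)]
scene cup [(array([0.47 , 0.02 , 0.029]), 0.62)]
scene jug [(array([0.669, 0.315, 0.06 ]), 0.8)]
scene tamper [(array([0.426, 0.186, 0.017]), 0.62)]
scene upper_burr []
side hub [(array([0.577, 0.153, 0.155]), 0.9)]
side knob []
side mill [(array([0.553, 0.14 , 0.104]), 0.7)]
side cup [(array([0.479, 0.01 , 0.036]), 0.58)]
side jug [(array([0.658, 0.309, 0.055]), 0.7), (array([0.478, 0.011, 0.032]), 0.55)]
side tamper [(array([0.424, 0.188, 0.016]), 0.61)]
side upper_burr []
0.8
```

View pics/scene0.png

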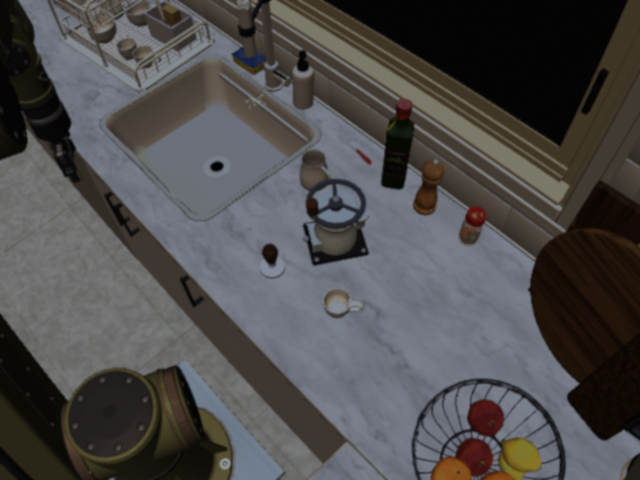

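View pics/side0.png

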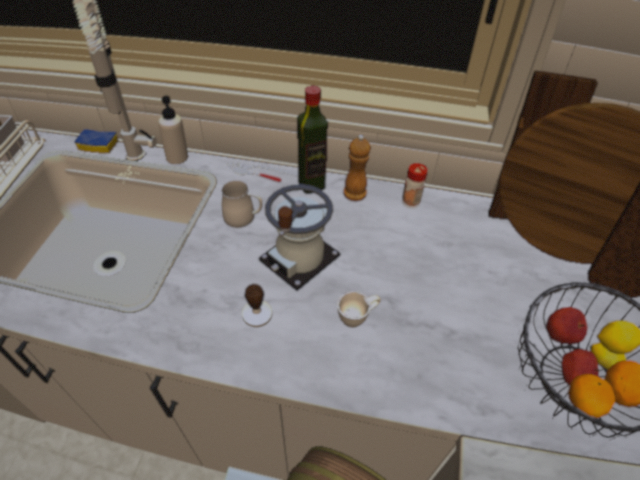

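The knob is on the robot-facing side of the wheel, at scene pixel (312,207) and side pixel (286,217). The tamper is in front, the cup to the right and the jug behind left. Next I'll look from above with the wrist camera.

```bash
cat > h.py <<'E'
from rig import r
import numpy as np,cv2
from scipy.spatial.transform import Rotation as R
def cam(p,s=None):
    """camera->world rotation, position"""
    if "hand_eye" in p:
        T=np.eye(4);T[:3,:3]=R.from_rotvec(s["ee_rot"]).as_matrix();T[:3,3]=s["tool_pos"];T=T@np.array(p["hand_eye"])
        return T[:3,:3],T[:3,3]
    M=R.from_rotvec(np.ravel(p["rvec"])).as_matrix();return M.T,-M.T@np.ravel(p["tvec"])
def ray(p,uv,Rt):
    d=np.array([p["k1"],0,0,0,0],float)
    xy=cv2.undistortPoints(np.array(uv,float).reshape(-1,1,2),np.array(p["mtx"]),d)[:,0]
    return np.c_[xy,np.ones(len(xy))]@Rt[0].T
def onplane(p,uv,z,Rt):
    d=ray(p,uv,Rt);return Rt[1]+d*((z-Rt[1][2])/d[:,2])[:,None]
DOWN=lambda yaw:(R.from_euler("z",yaw)*R.from_rotvec([np.pi,0,0])).as_rotvec() # tool y = (sin yaw,-cos yaw)
E
python3 - <<'E'
from h import *
print(r.sense()["time"])
p=r.get_image("wrist");print(np.round(p["hand_eye"],3),p["k1"])
r.reach([0.50,0.152,0.40],DOWN(np.pi))
r.sleep(.2)
s=r.sense();p=r.get_image("wrist");print(s["time"],s["tool_pos"],s["joint_pos"],s["contact_force"])
for q in("hub","knob"):
    print(q,[(np.round(d["point"],4),round(d["p"],2)) for d in r.find_in(q,p)[:2]])
    for d in r.outline_of(q,p)[:1]:
        np.save(q+"_reg.npy",d["region"]);print(d["p"],d["region"].sum())
cv2.imwrite("pics/w1.png",p["image"][:,:,::-1])
import pickle;pickle.dump((p,s),open("w1.pkl","wb"))
E
```

```text
0.8
[[-0.    -0.965 -0.263  0.067]
 [ 1.    -0.    -0.     0.   ]
 [ 0.    -0.263  0.965 -0.142]
 [ 0.     0.     0.     1.   ]] -0.032170196190440536
2.9583 [0.49979304 0.15260605 0.39970144] [2.96318300e-01 1.54670486e-01 1.29369822e-01 1.54603222e+00
 4.57297376e-05 2.95195884e-01] [-0.04362458  0.37462839  0.09619676]
hub [(array([0.5822, 0.1559, 0.1564]), 0.9)]
0.63 4250
knob [(array([0.5248, 0.156 , 0.2003]), 0.85)]
```

View pics/w1.png

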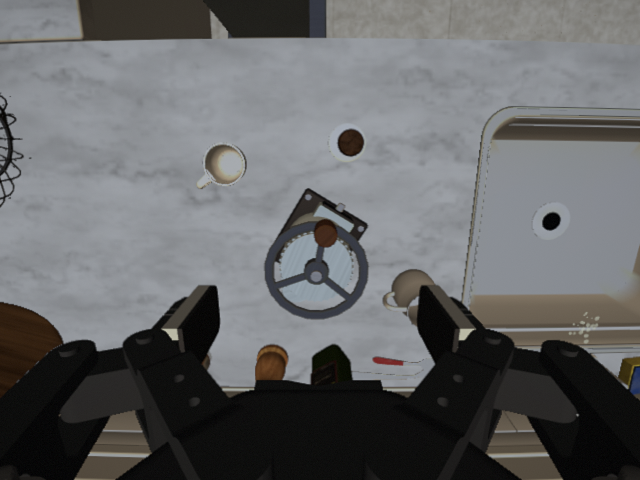

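The wrist view shows the hub at about (316,271), the rim from x 264–368 and y 221–319, and the knob top at about (325,229). I'll compute the centre from rim and hub.

```bash
python3 - <<'E'
from h import *
import pickle
p,s=pickle.load(open("w1.pkl","rb"));Rt=cam(p,s)
reg=np.load("hub_reg.npy").astype(np.uint8)
c=max(cv2.findContours(reg,cv2.RETR_EXTERNAL,cv2.CHAIN_APPROX_NONE)[0],key=len)[:,0]
from scipy.optimize import least_squares
P=onplane(p,c,0.150,Rt)
f=least_squares(lambda q:np.hypot(P[:,0]-q[0],P[:,1]-q[1])-q[2],[.58,.155,.06],loss="soft_l1",f_scale=.001)
print("rim fit",f.x)
print("hub",onplane(p,[(316,270)],.165,Rt),"knob top",onplane(p,[(325,228)],.201,Rt))
im=cv2.resize(p["image"][205:335,250:385],None,fx=5,fy=4.5,interpolation=cv2.INTER_CUBIC)
im=cv2.resize(p["image"][205:335,250:385],None,fx=4.5,fy=4.5,interpolation=cv2.INTER_CUBIC)
cv2.imwrite("pics/c1.png",im[:,:,::-1])
k=r.outline_of("knob",r.get_image("wrist"))
for d in k[:1]:
    y,x=np.where(d["region"]);print("knob",x.min(),x.max(),y.min(),y.max(),x.mean(),y.mean(),d["p"])
E
```

```text
rim fit [0.58896677 0.15055762 0.06541049]
hub [[0.58040048 0.15041138 0.165     ]] knob top [[0.51901168 0.16017074 0.201     ]]
knob 315 337 219 247 326.01063829787233 232.9840425531915 0.96
```

View pics/c1.png

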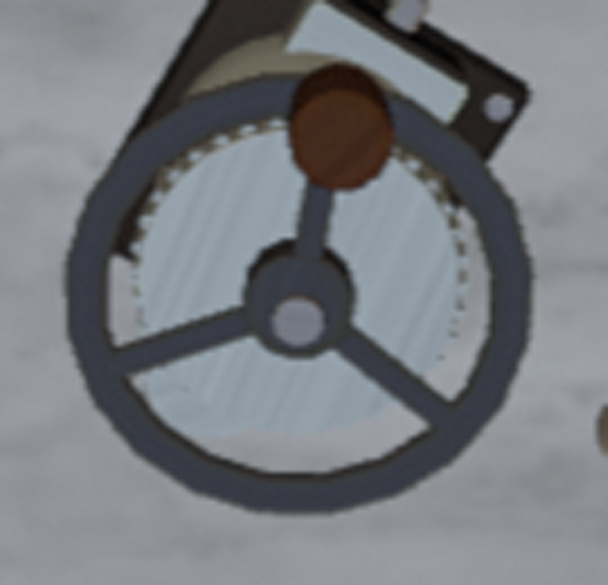

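The crop shows the knob's top disc centre at (342,140), which is full-image (326.0,236.1). The hub cap is at (298,320), full-image (316.2,276.1). The rim spans x 66–531 and y 72–515.

```bash
python3 - <<'E'
from h import *
import pickle
p,s=pickle.load(open("w1.pkl","rb"));Rt=cam(p,s)
g=lambda x,y:(250+x/4.5-.4,205+y/4.5-.4)
print("hub",onplane(p,[g(298,320)],.165,Rt),"knob",onplane(p,[g(342,140)],.201,Rt))
print("rim L,R,T,B",onplane(p,[g(66,293),g(531,293),g(299,72),g(299,515)],.150,Rt))
# second view straight above
r.reach([0.62,0.152,0.36],DOWN(np.pi)); r.sleep(.2)
s=r.sense();p=r.get_image("wrist");pickle.dump((p,s),open("w2.pkl","wb"));Rt=cam(p,s)
print(s["time"],s["tool_pos"])
uv=[]
M=np.array(p["mtx"])
for P in([.58,.151,.165],[.522,.16,.2]):
    q=Rt[0].T@(np.array(P)-Rt[1]);uv.append((M@q)[:2]/q[2])
print(uv)
u,v=np.int32(uv[0]);x0,y0=max(u-80,0),max(v-75,0)
im=cv2.resize(p["image"][y0:y0+150,x0:x0+160],None,fx=4,fy=4,interpolation=cv2.INTER_CUBIC);print(x0,y0,im.shape)
cv2.imwrite("pics/c2.png",im[:,:,::-1])
E
```

```text
hub [[0.58780986 0.15019086 0.165     ]] knob [[0.52745423 0.16086291 0.201     ]]
rim L,R,T,B [[0.58598088 0.08526633 0.15      ]
 [0.58582584 0.21517736 0.15      ]
 [0.52264936 0.1504058  0.15      ]
 [0.65507573 0.15032841 0.15      ]]
4.0833 [0.61948921 0.15216891 0.36142664]
[array([316.563841  , 171.30824248]), array([326.87136179, 105.82313944])]
236 96 (600, 640, 3)
```

View pics/c2.png

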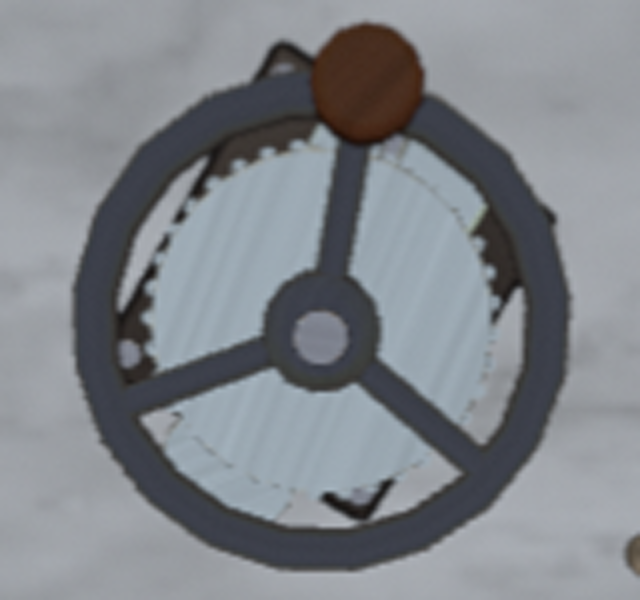

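In this near-vertical view the hub cap is at crop (320,337), the knob top at (367,82), and the rim spans x 74–570 with its bottom at 570.

```bash
python3 - <<'E'
from h import *
import pickle
p,s=pickle.load(open("w2.pkl","rb"));Rt=cam(p,s)
g=lambda x,y:(236+x/4-.4,96+y/4-.4)
print("hub",onplane(p,[g(320,337)],.165,Rt),"knob",onplane(p,[g(367,81)],.201,Rt))
print("rim L,R,B",onplane(p,[g(74,325),g(570,325),g(322,570)],.150,Rt))
E
```

```text
hub [[0.58844585 0.15001808 0.165     ]] knob [[0.52976991 0.16047451 0.201     ]]
rim L,R,B [[0.5868419  0.08515875 0.15      ]
 [0.58681718 0.21572604 0.15      ]
 [0.65390432 0.15036183 0.15      ]]
```

```bash
cat >> h.py <<'E'
C=np.array([0.588,0.150]);Z=0.167
def pol(xy,c=C):
    d=np.array(xy[:2])-c;return np.hypot(*d),np.degrees(np.arctan2(d[1],d[0]))%360
def F(th,n=3):
    """mean resisting force: radial(outward), tangential(ccw)"""
    f=[]
    for i in range(n):
        if i:r.sleep(0.02)
        f.append(r.sense()["contact_force"])
    f=np.mean(f,0);a=np.radians(th)
    return f[0]*np.cos(a)+f[1]*np.sin(a),-f[0]*np.sin(a)+f[1]*np.cos(a),f[2]
def go(th,rad,speed):
    a=np.radians(th);r.move_linear([C[0]+rad*np.cos(a),C[1]+rad*np.sin(a),Z],max_speed=speed)
E
python3 - <<'E'
from h import *
k=[.529,.1605]
r.reach([*k,.26],DOWN(np.pi));r.command_gripper(0.06)
r.move_linear([*k,Z],max_speed=.12);s=r.sense();print(s["time"],s["contact_force"],s["tool_pos"])
r.command_gripper(0.0);s=r.sense();print(s["time"],s["contact_force"],s["tool_pos"],s["opening"],s["gripper_force"])
rad,th=pol(k);print(rad,th)
for i in range(4):
    th-=3;go(th,.060,.03);s=r.sense();print(round(s["time"],2),th,np.round(pol(s["tool_pos"]),4),np.round(F(th),2),np.round(s["contact_force"],2))
E
```

```text
6.0333 [ 0.3059178   0.25677542 -0.05435094] [0.5295199  0.160672   0.16770346]
6.4417 [-0.96603923 -0.12260412  5.00689814] [0.52953396 0.16072687 0.16793038] 0.02441187306865264 58.827791379299015
0.05992703897240371 169.90894276111106
6.7 166.90894276111106 [5.950000e-02 1.663325e+02] [ 0.59 -0.19  5.39] [-1.13  0.49  4.87]
6.99 163.90894276111106 [5.940000e-02 1.632346e+02] [ 0.74 -0.12  5.11] [-1.23 -0.31  5.07]
7.28 160.90894276111106 [5.95000e-02 1.60243e+02] [ 0.78 -0.64  5.39] [-0.08 -0.2   5.33]
7.58 157.90894276111106 [5.950000e-02 1.572343e+02] [0.64 0.05 5.48] [-0.06  0.46  5.91]
```

```bash
cat > cw.py <<'E'
from h import *
import json
th=pol(r.sense()["tool_pos"])[1];rad=.060;base=None;hist=[];log=[];start=th
while th>start-200:
    st=3 if base is None and (not log or log[-1][3]<1.5) else 1.2
    th-=st;go(th,rad,.03);fr,ft,fz=F(th,3);s=r.sense();a=pol(s["tool_pos"])
    rad+=np.clip(1e-4*fr,-2e-4,2e-4)
    log.append([round(float(x),3) for x in(s["time"],a[1],fr,ft,fz,a[0]*1e3,np.hypot(*s["contact_force"][:2]))])
    if ft>13 or abs(fr)>20 or s["time"]>38:print("stop");break
    if ft>4.5:hist.append(ft)
    if len(hist)>=6 and base is None:base=np.median(hist[2:6]);print("base",base)
    if base is not None:
        if ft>base+2.0:
            r.sleep(.1);f2=F(th,6);print("check",f2)
            if f2[1]>base+1.8:print("touch");break
for l in log:print(*l)
E
python3 cw.py
```

```text
base 6.7374016832695585
check (np.float64(-0.5447558119635518), np.float64(9.85094797620695), np.float64(10.52315361574196))
touch
7.917 154.948 0.284 3.664 7.631 59.487 3.53
8.2 154.315 -0.07 5.946 8.456 59.496 6.545
8.483 153.279 0.5 6.104 9.21 59.507 6.297
8.767 152.081 0.029 6.821 9.007 59.509 6.816
9.05 150.9 -0.041 6.977 9.446 59.513 6.941
9.333 149.72 -0.06 6.435 9.2 59.53 6.774
9.617 148.517 0.495 6.654 9.901 59.513 6.611
9.9 147.298 -0.259 6.971 9.103 59.554 6.787
10.183 146.072 0.018 6.37 9.518 59.513 6.861
10.467 144.868 0.237 6.506 9.07 59.549 6.117
10.75 143.623 0.093 6.392 9.982 59.57 5.622
11.033 142.448 -0.231 6.838 9.98 59.562 6.995
11.317 141.231 0.17 6.498 9.333 59.566 6.571
11.6 139.998 -0.264 6.838 9.593 59.588 6.928
11.883 138.803 -0.148 6.918 9.992 59.604 6.981
12.167 137.613 0.145 6.345 9.969 59.601 6.499
12.45 136.367 -0.33 7.31 9.374 59.591 7.023
12.733 135.2 0.105 6.825 9.887 59.617 6.839
13.017 133.949 -0.614 6.879 9.876 59.601 6.473
13.3 132.755 0.328 6.856 10.012 59.628 6.852
13.583 131.554 -0.148 6.611 10.021 59.63 6.645
13.867 130.344 -0.223 6.509 9.74
[... 1442 characters left out ...]
944 -0.197 6.798 9.537 59.935 6.966
23.217 90.766 0.129 7.113 9.703 59.94 7.172
23.5 89.578 -0.325 6.86 10.117 59.971 7.29
23.783 88.384 0.33 7.139 9.883 59.972 7.239
24.067 87.2 0.034 6.289 9.365 59.997 6.278
24.35 85.999 -0.48 6.465 9.288 60.012 6.806
24.633 84.792 -0.026 6.436 9.779 60.041 6.328
24.917 83.62 -0.506 6.411 9.516 60.004 6.033
25.2 82.416 -0.065 6.457 9.374 60.012 6.471
25.483 81.224 0.042 6.682 9.21 60.033 6.311
25.767 80.05 -0.818 6.897 8.469 60.034 7.338
26.05 78.841 0.319 6.325 9.133 60.069 6.381
26.333 77.671 -0.227 6.313 8.798 60.074 5.785
26.617 76.674 0.195 6.729 9.146 60.097 7.707
26.9 75.82 -0.172 8.063 10.21 60.065 8.73
27.183 75.088 0.033 9.924 10.681 60.09 10.136
```

Burrs touch at a knob angle of about 77°, with +3 N. Next is counter-clockwise through the slack.

```bash
cat > ccw.py <<'E'
from h import *
s=r.sense();rad,th=pol(s["tool_pos"]);start=th;log=[];n=0
while th<start+115:
    th+=1.5 if not n else .7
    go(th,rad,.03);fr,ft,fz=F(th,2);s=r.sense();a=pol(s["tool_pos"])
    rad+=np.clip(1e-4*fr,-2e-4,2e-4)
    log.append([round(float(x),2) for x in(s["time"],th,a[1],fr,ft,fz,a[0]*1e3)])
    if ft<-2.5:n+=1
    if n>=6 or abs(fr)>20 or s["time"]>50:break
for l in log:print(*l)
E
python3 ccw.py
```

```text
27.67 76.57 77.02 -1.47 3.7 7.51 60.13
27.93 78.07 77.8 -1.19 1.73 6.0 60.12
28.2 79.57 79.06 -0.96 -0.09 6.02 60.1
28.47 81.07 80.56 0.19 0.46 5.9 60.1
28.73 82.57 82.03 -0.23 0.57 5.43 60.07
29.0 84.07 83.54 -0.07 -0.1 5.9 60.02
29.27 85.57 85.03 0.17 1.36 5.41 60.02
29.53 87.07 86.5 -0.77 0.15 6.24 59.99
29.8 88.57 88.01 -0.15 0.62 6.14 60.0
30.07 90.07 89.51 0.75 0.72 5.96 59.97
30.33 91.57 90.99 0.24 0.26 6.35 59.97
30.6 93.07 92.5 -0.97 0.08 5.54 59.94
30.87 94.57 93.99 0.69 0.75 5.4 59.94
31.13 96.07 95.45 0.4 0.57 5.32 59.91
31.4 97.57 96.98 -0.26 0.34 5.54 59.89
31.67 99.07 98.46 -0.11 0.24 5.48 59.89
31.93 100.57 99.97 0.69 0.38 5.99 59.89
32.2 102.07 101.45 -0.54 0.4 5.74 59.86
32.47 103.57 102.94 -0.25 0.41 5.56 59.83
32.73 105.07 104.46 0.45 0.8 6.31 59.83
33.0 106.57 105.94 -0.16 0.56 5.84 59.84
33.27 108.07 107.48 -0.03 0.58 5.81 59.82
33.53 109.57 108.94 -0.3 0.84 6.24 59.77
33.8 111.07 110.48 0.75 0.22 5.37 59.75
34.07 112.57 111.92 -0.01 0.4 5.85 59.77
34.33 114.07 113.46 0.72 0.19 6.52 59.73
34.6 115.57 114.94 0.38 0.08 6.43 59.74
34.87 117.07 116.44 -0.15 0.16 6.0
[... 287 characters left out ...]
 59.65
37.0 129.07 128.51 0.09 -0.03 5.96 59.63
37.27 130.57 130.0 0.43 0.48 5.77 59.63
37.53 132.07 131.5 0.37 0.93 5.79 59.6
37.8 133.57 133.0 0.1 0.1 5.52 59.62
38.07 135.07 134.51 -0.18 0.14 6.06 59.6
38.33 136.57 136.04 0.08 0.15 5.87 59.58
38.6 138.07 137.54 -0.27 0.1 6.51 59.56
38.87 139.57 139.05 0.29 -0.04 6.2 59.57
39.13 141.07 140.54 -0.81 0.32 5.57 59.56
39.4 142.57 141.96 0.16 0.29 6.25 59.53
39.67 144.07 143.04 0.02 -1.43 5.84 59.53
39.93 145.57 144.24 -0.12 -3.52 6.18 59.52
40.2 146.27 144.66 0.6 -4.21 5.57 59.51
40.47 146.97 145.2 -0.17 -4.39 4.86 59.53
40.73 147.67 145.67 0.59 -5.62 5.02 59.52
41.0 148.37 146.19 0.16 -6.52 4.16 59.5
41.27 149.07 146.78 -0.11 -6.27 3.82 59.51
```

The slack ended with the full drive force at about 146.2°. After correcting for a 0.6 mm centre offset this is about 146.5°, so the target is 236.5°.

```bash
cat > fin.py <<'E'
import h
from h import *
h.C=C=np.array([.58858,.150]);P=lambda:pol(r.sense()["tool_pos"],C)
rad,a=P();th=a+2.2;T=236.5;rad=.060;print(rad,a)
for i in range(60):
    if a>=T-.3:break
    th+=min(4,max(.5,T-a));go(th,rad,.03);fr,ft,fz=F(th,2);rr,a=P();rad+=np.clip(1e-4*fr,-2e-4,2e-4)
    t=r.sense()["time"]
    if i%4==0 or a>T-6:print(*np.round([t,th,a,fr,ft,fz,rr*1e3],2))
    if abs(fr)>20 or abs(ft)>20 or t>58:print("abort");break
E
python3 fin.py
```

```text
0.06 147.08391049845002
41.58 153.28 151.39 1.6 -6.03 6.04 59.98
42.81 169.28 167.61 0.08 -5.27 6.46 60.01
44.04 185.28 183.81 0.16 -5.31 7.28 60.03
45.28 201.28 199.99 -0.07 -5.7 8.79 60.04
46.51 217.28 216.14 -0.22 -5.54 9.68 60.07
47.74 233.28 232.22 0.35 -4.91 10.95 60.07
48.05 237.28 236.23 -0.37 -5.26 11.05 60.09
```

```bash
python3 - <<'E'
from h import *
import pickle
r.command_gripper(0.05);s=r.sense();p0=s["tool_pos"];print(s["time"],s["opening"],s["contact_force"])
r.move_linear([p0[0],p0[1],.26],max_speed=.15)
r.reach([0.62,0.152,0.36],DOWN(np.pi));r.sleep(.2)
s=r.sense();p=r.get_image("wrist");print(s["time"],s["contact_force"])
im=cv2.resize(p["image"][96:246,236:396],None,fx=4,fy=4,interpolation=cv2.INTER_CUBIC)
cv2.imwrite("pics/c3.png",im[:,:,::-1])
E
```

```text
48.4167 0.049969697719447134 [-0.78770293  0.16372205  0.4579799 ]
49.9667 [-0.4718628   0.30158855 -0.06627253]
```

View pics/c3.png

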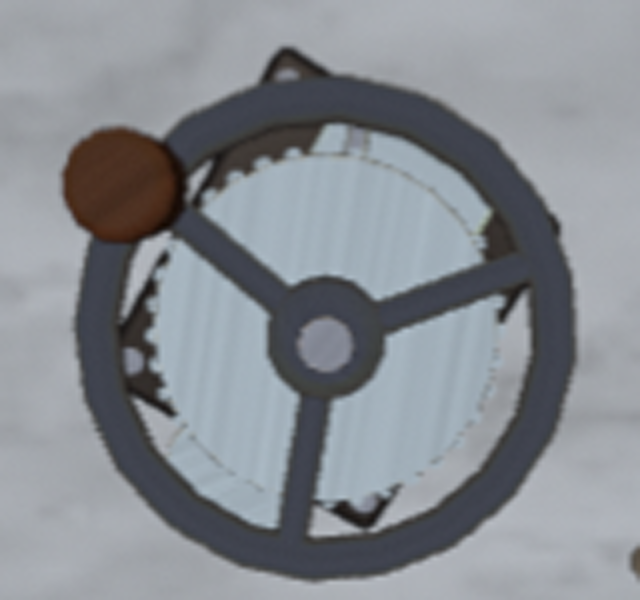

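The knob now stands at crop (122,185), about 236°. The collar's brushing lines have turned about 11° counter-clockwise from the start. That matches about 79° clockwise and 90° back.

```bash
python3 -c "
from rig import r
print(r.hand_in())"
```

```text
the job is handed in; nothing more can be done
None
```

The grind is reset and the job handed in: the burrs touched with about 3 N more than the normal drag, then the collar was opened about 90° from the end of the slack, with the knob released and the things round the mill not touched; the collar's brushing lines before and after agree.

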